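# Shut the tea caddy and tuck its lid under the lip

### The arm

A 7-joint arm with a two-finger parallel gripper is mounted at the origin on the work surface. World frame = base frame: x ahead of the robot, y to its left, z up, the work surface at z = 0. Lengths are in m, angles in degrees, forces in N, time in s.
With the tool pointing down it reaches from about 0.425 to 0.875 m from the base axis. Payload 4.7 kg.
Tool frame: the origin (TCP) lies midway between the tips of the shut fingers; the grasp point (between the pads) lies 19 mm behind it; z points along the fingers, y is the direction in which the jaws open and shut (so a half turn about z gives the same grasp; the last joint's range is limited). The gripper opens to 87 mm and grips with 3 to 60 N. Pads are 19 mm wide; open, the fingers measure 117 mm over their backs; the gripper's body (75 mm by 190 mm) begins 51 mm behind the grasp point.
Start: joints at [69.104, 18.392, -4.016, 83.108, 1.295, 78.541, -3.26], TCP at [0.24, -0.604, 0.183] pointing down, gripper open.
Joint ranges: [-163.93, 163.93], [-17.29, 119.83], [-79.2, 71.16], [3.27, 140.29], [-89.18, 269.18], [5.43, 117.66], [-154.24, 154.24]. Speed limits (degrees/s): [147.25, 147.25, 180, 180, 180, 180, 180].

### API

Orientations are given as [roll, pitch, yaw] about the fixed x, y, z axes, in that order (R = Rz(yaw) Ry(pitch) Rx(roll)).
In Python, from cell import env gives the robot as it stands. The module is installed in compiled form; this text tells all that it offers.
- The arm moves only by the tool servo_tool, never from a script. Its argument "plan" is a list of rows, each a list of 3 entries, a list of its own where there are three numbers: the opening, from 0 (shut) to 1 (fully open), then the shift along the tool's x, y, z in cm, then the turn, a rotation vector about the tool's x, y, z in degrees. A call has 1 to 20 rows; each row shifts and turns the pose as measured when the row begins, along the tool's axes as they then stand; what a row does not reach is not made up. A row lasts 1/12 s, in which the tool goes at most 41.7 mm and 7.16 degrees, less where a joint would pass 70% of its speed; a pose out of reach is approached as far as the arm can. A call is refused whole if a number of a shift passes 4.17 or a number of a turn 7.16, either way. A call with a gripper value outside its range is refused whole. The fingers move at their own pace and stop on an object; "force" is the grip in N (left out, the last holds). Time passes only in rows, so rows that do not move let the fingers close. It gives the time, the measured TCP pose, the force and the opening at its end, in the units of the state.
- env.get_obs(): the state, without advancing time (a new reading comes with each control period).
- env.read_camera(name): name is "scene" or "top"; returns a dict with "image" (384x512x3 uint8, blue, green, red), "fx", "fy", "cx", "cy" (pixels), "k1" (the pictures are not rectified: a ray, as slopes to the right and down, at radius r is drawn at 1 + k1 r^2 times it, then the intrinsics apply), "rvec" (rotation vector, rad) and "tvec" (3), from world to camera coordinates, as OpenCV has them. Camera axes: x right, y down, z forward; pixel columns grow to the right and rows downward; lengths in m; the calibration is good to about 2 mm. A picture is of the moment at which its call begins. There is no depth.
- env.sign_off(): hands the job in, once; it reports no verdict.
The state is a dict: "time_s": time; "qpos": joint angles; "joint_velocities": joint speeds; "effort": joint torques, N m; "tool_pos": TCP position; "tool_rot": TCP orientation; "force": force on the tool from outside, world axes, zero at the start; "wrist_torque": the same for the moment, N m; "grip_width": finger opening in m.
Only numpy, scipy, OpenCV 4.12 (cv2) and the standard library are available. Lean on these libraries where they do the work, as an engineer would, in place of code of your own. Each camera call takes 0.05 s, during which the arm holds its last target. There are 200 camera calls.

### The job

Shut the grey tea caddy on the counter: with the fingertips, push its raised lid over until it lies flat, then keep it pressed down and push it by the thumb ledge on its top, away from its hinge, until its free edge is tucked fully home beneath the caddy's fixed lip, so that it stays shut when you let go. Push only on the outside of the lid, never pinch it or touch its inner face, do not lift or shift the mug, bottle and jar nearby, and finish clear of everything.

Things in the scene. Friction and masses are not known exactly. Their poses are not given: they have to be found in the camera images.
- caddy: Tea caddy, an open-topped grey plastic box 170 (x) x 130 (y) x 75 mm high, walls 4 mm, full of tea envelopes, fixed to the counter. Origin: centre of its underside; its x runs level from the hinge side to the lip side, its z up. On two ears at the hinge end (x -85 to -39 mm, y +-64 mm, up to z 89 mm) runs the hinge rod; at the other end stands the lip.
- lip_edge (a point): Lower inner edge of the fixed retaining lip, at its middle, 55 mm ahead of the caddy's origin along x and 88 mm above the counter. The lip is a plate 80 mm wide (y) and 4 mm thick (top at 92 mm) that overhangs from here to an upright web at x 77 mm on the caddy.
- lid_hinge (a point): Middle of the lid's steel hinge rod (8 mm thick, along the caddy's y), 80 mm above the counter; at caddy x = -75 mm + joint lid_slide.
- lid (a joint): Angle of the lid about its hinge, rad: 0 flat and shut, 1.57 upright, 2.0 the stop. It starts raised and stays there; a weak spring (0.08 N m per rad towards 1.7, about 0.1 N m when flat, against 0.04 N m of friction) lifts it again to about 0.8 rad if it is let go flat but not tucked. Tucked, it rises to about 0.04, against the lip.
- lid_slide (a joint): How far the hinge rod, and the lid with it, has slid along the caddy's x in its slots, m: 0 to 0.020 (stop, fully home). Friction about 4 N holds it where it is left. The flat lid's edge meets the lip's inner edge at 0.006 and is 14 mm beneath it at 0.020; pushed on beyond 0.006 while the lid is raised, the lid comes down on top of the lip instead.
- lid_edge (a point): Middle of the lid's free edge on its outer face, 124 mm from the hinge axis. The lid is a grey plate 120 x 112 x 5 mm of some 70 g; its outer face (the upper one when flat) lies 3 mm outward of the hinge axis, its inner face 2 mm inward. Its origin is here; its own x runs from hinge to free edge, its z out of the outer face. When flat, its outer face is 83 mm above the counter and 5 mm below the lip's underside.
- lid_ledge (a point): Foot, at mid-width, of the thumb ledge on the lid's outer face, 92 mm from the hinge axis. The ledge is 90 mm wide, 10 mm high, with a steep face towards the hinge (push here) and a ramp 12 mm long towards the free edge. Same axes as lid_edge.
- lid_lining: Thin grey panel 100 x 96 x 1.5 mm on the lid's inner face (the one over the tea when shut); not to be touched. Origin on the hinge axis.
- mug: White mug, 80 mm across, 95 mm high, handle on one side; loose, 0.3 kg; leave alone. Origin: centre of its underside.
- water: Clear water bottle, 64 mm across, 200 mm high, loose, 0.5 kg; leave alone. Origin: centre of its underside.
- sugar: Glass sugar jar with a steel cap, 66 mm across, 90 mm high, loose, 0.35 kg; leave alone. Origin: centre of its underside.
Mind the look-alikes: they are no part of the job. What is shaped like the caddy but blue or yellow is not meant.

How it is judged (in metres and radians):
On the way, in this order (a step that is already met when the one before it is completed fails the run):
1. the lid is folded over, flat or nearly so (value of joint lid below 0.1 rad), for 0.05 s.
2. its edge is tucked home beneath the lip (value of joint lid below 0.08 rad and value of joint lid_slide above 0.013 m), for 0.1 s.
At the end, for the whole second after the job is handed in: The lid is down (joint lid below 0.08 rad), its edge slid at least 7 mm beneath the lip (joint lid_slide above 0.013 m, 0.020 being fully home), it stays so after release, and mug, bottle and jar are within 30 mm of where they stood (all of step 2 and velocity of joint lid below 0.1 rad/s and distance of each of mug, water, sugar from where it was at the start of the episode below 0.03 m); the robot touches nothing.
It fails at once if a mug was lifted or pushed away (30 mm) (distance of mug from where it was at the start of the episode above 0.03 m).
It fails at once if a bottle was lifted or pushed away (30 mm) (distance of water from where it was at the start of the episode above 0.03 m).
It fails at once if a jar was lifted or pushed away (30 mm) (distance of sugar from where it was at the start of the episode above 0.03 m).
It fails at once if a finger pressed on the lid's inner face (pinching or carrying the lid) (contact force between the fingers and lid_lining above 0.5 N).
It also fails if it takes over 40 s, if anything falls off the work surface, if the arm or the gripper's body presses on something with over 40 N, if the wrist force passes 120 N, or if a joint passes its speed limit or range.

## Working session

There is one attempt and no reset: what is moved stays moved. The work goes in short steps, Python scripts to look and compute and a tool call to move; the robot and the scene stay as the last step left them, time stands still between calls to the robot, and variables do not carry over. Pictures are saved under pics/ and viewed, about 8 in all and at most 12, crops included, and the job is handed in when it is done.

Besides the shell and the picture viewer there is one more tool, called after ">>>" by a JSON object that holds its "api" and its "payload". servo_tool: Moves the arm, as the interface text tells. Its arguments: {"type":"object","properties":{"plan":{"type":"array"},"force":{"type":"number"}},"required":["plan"]}

```bash
mkdir -p pics; cat > h.py <<'E'
import numpy as np, cv2
from cell import env
def cam(n):
    c=env.read_camera(n); R=cv2.Rodrigues(np.array(c["rvec"],float))[0]; c["R"]=R; c["C"]=-R.T@np.array(c["tvec"],float).ravel(); return c
def ray(c,u,v):
    K=np.array([[c["fx"],0,c["cx"]],[0,c["fy"],c["cy"]],[0,0,1]])
    p=cv2.undistortPoints(np.array([[[u,v]]],float),K,np.array([c["k1"],0,0,0,0.]))[0,0]
    d=c["R"].T@np.array([p[0],p[1],1]); return d/np.linalg.norm(d)
def onz(c,u,v,z):
    d=ray(c,u,v); return c["C"]+d*(z-c["C"][2])/d[2]
def proj(c,P):
    K=np.array([[c["fx"],0,c["cx"]],[0,c["fy"],c["cy"]],[0,0,1]])
    return cv2.projectPoints(np.array(P,float).reshape(-1,1,3),c["R"],np.array(c["tvec"],float),K,np.array([c["k1"],0,0,0,0.]))[0].reshape(-1,2)
E
python3 - <<'E'
from h import *
for n in("scene","top"):
    c=cam(n); cv2.imwrite(f"pics/{n}0.png",cv2.resize(c["image"],(800,600))); cv2.imwrite(f"pics/{n}raw.png",c["image"]); print(n,c["C"],c["fx"],c["k1"],c["R"][2])
print(env.get_obs())
E
```

```text
scene [ 0.94327267 -0.37616475  1.06519677] 443.6523959003705 -0.1570963420788239 [-0.36485372  0.39861141 -0.84142183]
top [0.28677913 0.11657572 1.23287027] 411.4854343506666 -0.10307712442647929 [ 0.18224352 -0.01277407 -0.98317045]
{'time_s': 0.1, 'qpos': array([69.10207727, 18.43601655, -4.01647259, 83.16788325,  1.2961716 ,
       78.54056529, -3.25863919]), 'joint_velocities': array([ 0.00057514, -0.08045359, -0.01565258, -0.14030487,  0.12830371,
        0.05279445,  0.0434429 ]), 'effort': array([ 4.34999274e-04, -4.92569304e+01, -4.05523963e-01, -3.13403070e+01,
       -6.41196314e-02,  3.94291466e-02,  1.08230111e-04]), 'tool_pos': array([ 0.24014092, -0.60340763,  0.18155768]), 'tool_rot': array([-1.79900836e+02,  6.27242740e-03,  2.17100098e+01]), 'force': array([-0.24378851,  0.32561842, -0.74246485]), 'wrist_torque': array([-0.01119281,  0.01508418,  0.03174354]), 'grip_width': 0.08700616939938971}
```

View pics/scene0.png

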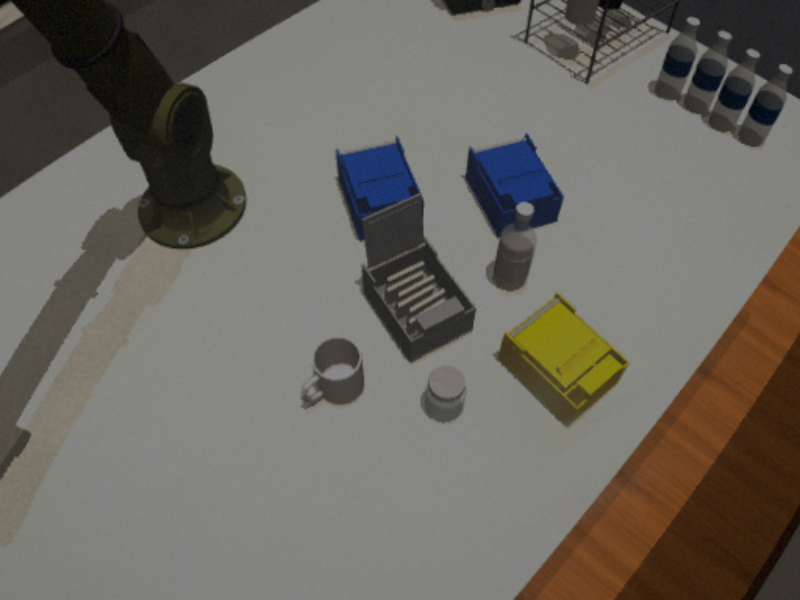

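View pics/top0.png

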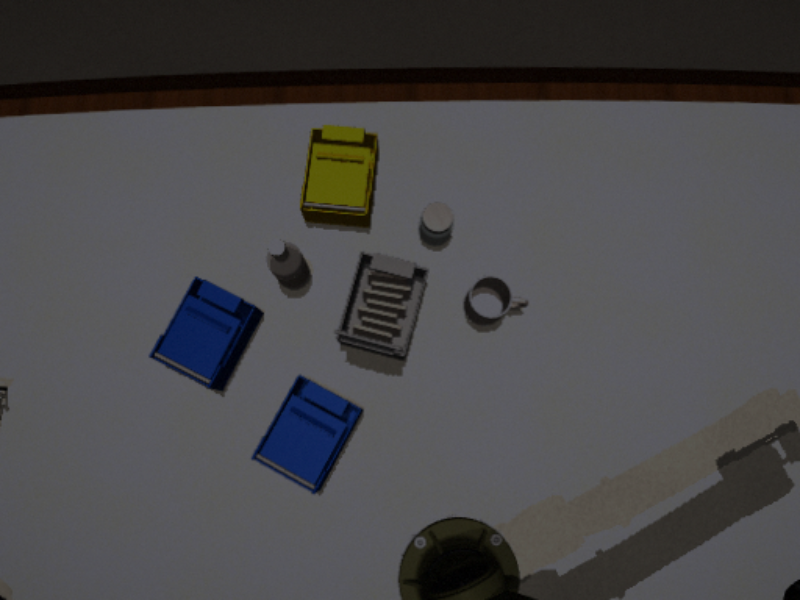

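Scene: the grey caddy is at about (418,290), lid raised on the hinge side (395,235). Top: the caddy spans (337–428, 252–358), with the lip towards the top at (393,266). The mug is on its right (490,300), the jar at upper right (437,222) and the bottle at left (287,265). I'll enlarge both for the corners.

```bash
python3 - <<'E'
import cv2,numpy as np
t=cv2.imread("pics/topraw.png")[150:240,200:300]; s=cv2.imread("pics/sceneraw.png")[115:235,220:310]
f=lambda a,w,h:cv2.convertScaleAbs(cv2.resize(a,(w,h),interpolation=cv2.INTER_CUBIC),alpha=1.8)
im=np.zeros((520,800,3),np.uint8)
im[:360,:400]=f(t,400,360); im[:520,410:800]=f(s,390,520)
cv2.imwrite("pics/c1.png",im)
E
```

```text
(no output)
```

View pics/c1.png

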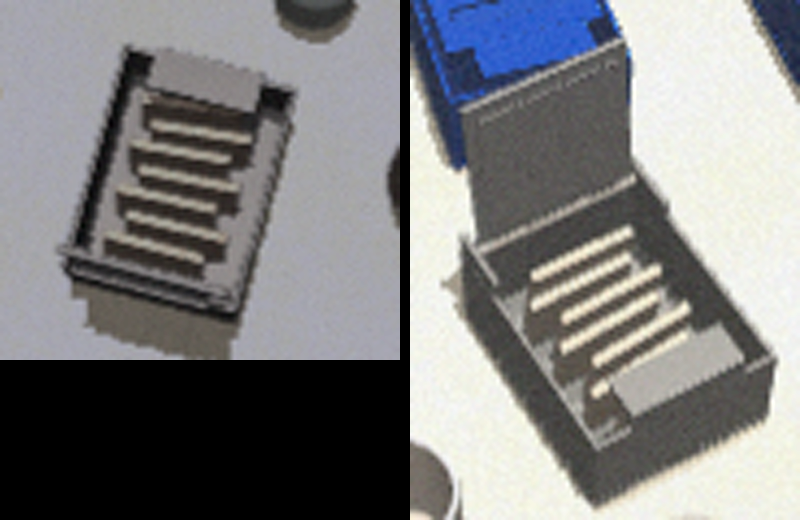

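```bash
cat > m.py <<'E'
from h import *
t=cam("top"); s=cam("scene")
T=lambda x,y,z:onz(t,200+x/4-.4,150+y/4-.4,z)
S=lambda x,y,z:onz(s,220+(x-410)/4.3333-.4,115+y/4.3333-.4,z)
for n,p in dict(Tlipcorners=[T(128,47,.075),T(293,93,.075)],Tlip=[T(158,50,.092),T(262,75,.092),T(150,88,.092),T(252,112,.092)],Slipcorner=[S(775,360,.075),S(600,445,.075)],Sbase=[S(597,507,0),S(770,418,0)],Sears=[S(463,237,.089),S(635,160,.089)]).items(): print(n,np.round(p,4).tolist())
# fit caddy: origin + yaw from rim corners
a,b=[S(775,360,.075),S(600,445,.075)]; A,B=[T(128,47,.075),T(293,93,.075)]
L=(a+A)/2;Rr=(b+B)/2; y=(L-Rr)[:2]; print("width",np.linalg.norm(y)); yaw=np.arctan2(-y[0],y[1]); print("yaw",np.degrees(yaw),[np.degrees(np.arctan2(-(p-q)[0],(p-q)[1])) for p,q in((a,b),(A,B))])
x=np.array([np.cos(yaw),np.sin(yaw)]); yy=np.array([-x[1],x[0]]); O=((L+Rr)/2)[:2]-.085*x; print("O",O)
# lid edge by stereo w/ lid plane: scene ray with caddy-y = +-.056
for (px,py),yc in(((468,107),-.056),((625,42),.056)):
    d=ray(s,220+(px-410)/4.3333-.4,115+py/4.3333-.4); k=(yc-(s["C"][:2]-O)@yy)/(d[:2]@yy); P=s["C"]+k*d
    print("edge caddy x,z",(P[:2]-O)@x,P[2], "angle",np.degrees(np.arctan2(P[2]-.08,(P[:2]-O)@x+.075)))
# others
for n,(u,v),z in(("mug",(490,297),.095),("jar",(437,217),.09),("bottlecap",(276,246),.2)):
    p=onz(t,u*.64,v*.64,z)[:2]; print(n,p,"caddy",(p-O)@x,(p-O)@yy)
E
python3 m.py
```

```text
Tlipcorners [[0.6, 0.1649, 0.075], [0.5632, 0.046, 0.075]]
Tlip [[0.5927, 0.1427, 0.092], [0.5728, 0.0688, 0.092], [0.5649, 0.1488, 0.092], [0.5459, 0.0766, 0.092]]
Slipcorner [[0.6048, 0.1633, 0.075], [0.5677, 0.0463, 0.075]]
Sbase [[0.5683, 0.0444, 0.0], [0.6053, 0.1681, 0.0]]
Sears [[0.4087, 0.091, 0.089], [0.4457, 0.2104, 0.089]]
width 0.1235671656968697
yaw -17.387655179369744 [np.float64(-17.584545557469642), np.float64(-17.19341453705444)]
O [0.50281778 0.13052392]
edge caddy x,z -0.07870359924417619 0.20933606539636318 angle 91.64024344454695
edge caddy x,z -0.09068848015841274 0.19227421197853778 angle 97.95463983284081
mug [ 0.50620982 -0.06658176] caddy 0.06213914776807387 -0.18708522753752588
jar [0.66069434 0.02386735] caddy 0.18253508766853968 -0.054603804218133004
bottlecap [0.57988221 0.30272638] caddy 0.022082790317939326 0.18736318351052614
```

>>> {"api": "servo_tool", "payload": {"plan": [[0,[0,0,-1.8],[0,0,-7.1]],[0,[0,0,-1.8],[0,0,-7.1]],[0,[0,0,-1.8],[0,0,-7.1]],[0,[0,0,-1.8],[0,0,-7.1]],[0,[0,0,-1.8],[0,0,-7.1]],[0,[0,0,-1.8],[0,0,-7.1]],[0,[0,0,-1.8],[0,0,-7.1]],[0,[0,0,-1.8],[0,0,-7.1]],[0,[0,0,-1.8],[0,0,-7.1]],[0,[0,0,-1.8],[0,0,-7.1]]]}}

```text
time_s: 1.03
tool_pos: [0.2387, -0.6004, 0.3601]
tool_rot: [-179.6, -1.0, 93.6]
force: [-0.3, -1.2, -0.2]
grip_width: 0.028
```

>>> {"api": "servo_tool", "payload": {"plan": [[0,[3.4,1.8,0],[0,0,0]],[0,[3.4,1.8,0],[0,0,0]],[0,[3.4,1.8,0],[0,0,0]],[0,[3.4,1.8,0],[0,0,0]],[0,[3.4,1.8,0],[0,0,0]],[0,[3.4,1.8,0],[0,0,0]],[0,[3.4,1.8,0],[0,0,0]],[0,[3.4,1.8,0],[0,0,0]],[0,[3.4,1.8,0],[0,0,0]],[0,[3.4,1.8,0],[0,0,0]],[0,[3.4,1.8,0],[0,0,0]],[0,[3.4,1.8,0],[0,0,0]],[0,[3.4,1.8,0],[0,0,0]],[0,[3.4,1.8,0],[0,0,0]],[0,[3.4,1.8,0],[0,0,0]]]}}

```text
time_s: 2.28
tool_pos: [0.48, -0.0619, 0.3635]
tool_rot: [-179.5, -0.4, 92.7]
force: [0.5, -0.3, -0.2]
grip_width: 0.0005
```

>>> {"api": "servo_tool", "payload": {"plan": [[0,[0,0,0],[0,0,-7.1]],[0,[0,0,0],[0,0,-7.1]],[0,[0,0,0],[0,0,-7.1]],[0,[0,0,0],[0,0,-7.1]],[0,[0,0,0],[0,0,-7.1]],[0,[0,0,0],[0,0,-7.1]],[0,[0,0,0],[0,0,-7.1]],[0,[0,0,0],[0,0,-7.1]],[0,[0,0,0],[0,0,-7.1]],[0,[0,0,0],[0,0,-7.1]]]}}

```text
time_s: 3.12
tool_pos: [0.4816, -0.0454, 0.363]
tool_rot: [179.6, -0.6, 164.6]
force: [1.2, 0.6, 0.1]
grip_width: 0.0001
```

```bash
cat > g.py <<'E'
# go: shift in tool axes (cm) to caddy point; also TCP in caddy frame
from h import *
import sys
from scipy.spatial.transform import Rotation as Ro
O=np.array([.503,.130,0]); YAW=-16.7
C=Ro.from_euler("z",YAW,degrees=True)
o=env.get_obs(); R=Ro.from_euler("xyz",o["tool_rot"],degrees=True)
p=C.inv().apply(o["tool_pos"]-O)
print("t",o["time_s"],"caddy tcp cm",np.round(p*100,2),"F caddy",np.round(C.inv().apply(o["force"]),1),"rot",np.round(o["tool_rot"],1),"turn to down&yaw",np.round((R.inv()*Ro.from_euler("xyz",[180,0,180+YAW],degrees=True)).as_rotvec(degrees=True),1),"q",np.round(o["qpos"]))
for a in sys.argv[1:]:
    q=np.array(eval(a))/100; print(a,"shift",np.round(100*R.inv().apply(C.apply(q-p)),2))
E
python3 g.py "[-14,0,36]"
```

```text
t 3.1167 caddy tcp cm [  2.99 -17.41  36.3 ] F caddy [1.  0.9 0.1] rot [179.6  -0.6 164.6] turn to down&yaw [ 0.4 -0.6  1.3] q [ 46.  -2. -41.  85.  -2.  97.  79.]
[-14,0,36] shift [16.58 17.8   0.58]
```

>>> {"api": "servo_tool", "payload": {"plan": [[0,[2.2,2.2,0],[0,0,0.2]],[0,[2.2,2.2,0],[0,0,0.2]],[0,[2.2,2.2,0],[0,0,0.2]],[0,[2.2,2.2,0],[0,0,0.2]],[0,[2.2,2.2,0],[0,0,0.2]],[0,[2.2,2.2,0],[0,0,0.2]],[0,[2.2,2.2,0],[0,0,0.2]],[0,[1,2.2,0],[0,0,0]]]}}

```text
time_s: 3.78
tool_pos: [0.3677, 0.1713, 0.3639]
tool_rot: [179.7, -0.6, 162.8]
force: [0.1, 0.8, 0.4]
grip_width: 0.0005
```

```bash
python3 g.py "[-13,0,25]"
```

```text
t 3.7833 caddy tcp cm [-14.14   0.07  36.39] F caddy [-0.1  0.8  0.4] rot [179.7  -0.6 162.8] turn to down&yaw [ 0.3 -0.6 -0.5] q [ 31. -17. -44.  94. -12.  99.  59.]
[-13,0,25] shift [-1.27 -0.12 11.38]
```

>>> {"api": "servo_tool", "payload": {"plan": [[0,[-0.6,0,1],[0,0,0]],[0,[-0.6,0,1.5],[0,0,0]],[0,[0,0,2],[0,0,0]],[0,[0,0,2],[0,0,0]],[0,[0,0,2],[0,0,0]]]}}

```text
time_s: 4.2
tool_pos: [0.3787, 0.1781, 0.28]
tool_rot: [179.6, 0.1, 163.9]
force: [0.8, 0.4, 0.3]
grip_width: 0.0006
```

```bash
python3 g.py "[-12.5,0,16.5]"; python3 -c "
from h import *
im=cam('scene')['image'][60:240,180:340]; cv2.imwrite('pics/s2.png',cv2.convertScaleAbs(cv2.resize(im,(533,600),interpolation=cv2.INTER_CUBIC),alpha=1.6))"
```

```text
t 4.2 caddy tcp cm [-13.29   1.03  28.  ] F caddy [0.7 0.6 0.3] rot [1.796e+02 1.000e-01 1.639e+02] turn to down&yaw [0.4 0.1 0.6] q [ 29. -16. -46. 103. -12.  88.  58.]
[-12.5,0,16.5] shift [-0.75 -1.13 11.5 ]
```

View pics/s2.png

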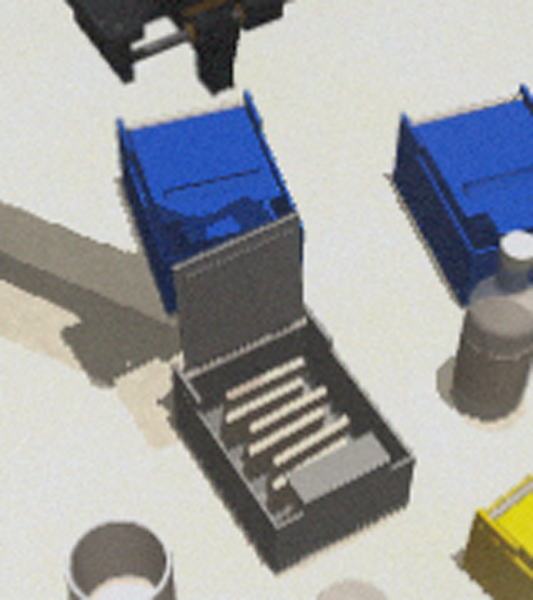

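The closed fingertips (215,90) are behind the raised lid (240,290) and centred on it, with the blue caddy well below. I'll lower them.

>>> {"api": "servo_tool", "payload": {"plan": [[0,[-0.2,-0.3,1.7],[0,0,0]],[0,[-0.2,-0.3,1.7],[0,0,0]],[0,[-0.2,-0.3,1.7],[0,0,0]],[0,[0,-0.2,1.7],[0,0,0]],[0,[0,0,1.7],[0,0,0]],[0,[0,0,1.7],[0,0,0]],[0,[0,0,1.3],[0,0,0]]]}}

```text
time_s: 4.83
tool_pos: [0.3811, 0.1626, 0.1591]
tool_rot: [179.8, 0.0, 163.7]
force: [0.3, -0.1, 0.3]
grip_width: 0.0005
```

```bash
python3 g.py "[-10,0,16.5]"
```

```text
t 4.8333 caddy tcp cm [-12.61  -0.38  15.91] F caddy [0.3 0.  0.3] rot [179.8   0.  163.7] turn to down&yaw [0.2 0.  0.4] q [ 29. -13. -49. 115. -10.  74.  58.]
[-10,0,16.5] shift [-2.61  0.37 -0.59]
```

>>> {"api": "servo_tool", "payload": {"plan": [[0,[-1,0.1,0.1],[0,0,0]],[0,[-1,0.1,0.1],[0,0,0]],[0,[-1,0.1,0.1],[0,0,0]],[0,[-1,0,0.1],[0,0,0]],[0,[-1,0,0.1],[0,0,0]],[0,[-1,0,0.2],[0,0,0]],[0,[-1,0,0.4],[0,0,0]]]}}

```text
time_s: 5.42
tool_pos: [0.4499, 0.142, 0.1471]
tool_rot: [-180.0, -0.2, 163.6]
force: [-1.2, -0.1, 0.4]
grip_width: 0.0005
```

```bash
python3 g.py "[-3.4,0,13.5]"; python3 -c "
from h import *
im=cam('scene')['image'][60:240,180:340]; cv2.imwrite('pics/s3.png',cv2.convertScaleAbs(cv2.resize(im,(533,600),interpolation=cv2.INTER_CUBIC),alpha=1.6))"
```

```text
t 5.4167 caddy tcp cm [-5.43 -0.38 14.71] F caddy [-1.1 -0.4  0.4] rot [-180.    -0.2  163.6] turn to down&yaw [-0.  -0.2  0.3] q [ 31.  -0. -51. 109.  -0.  72.  54.]
[-3.4,0,13.5] shift [-2.03  0.37  1.2 ]
```

View pics/s3.png

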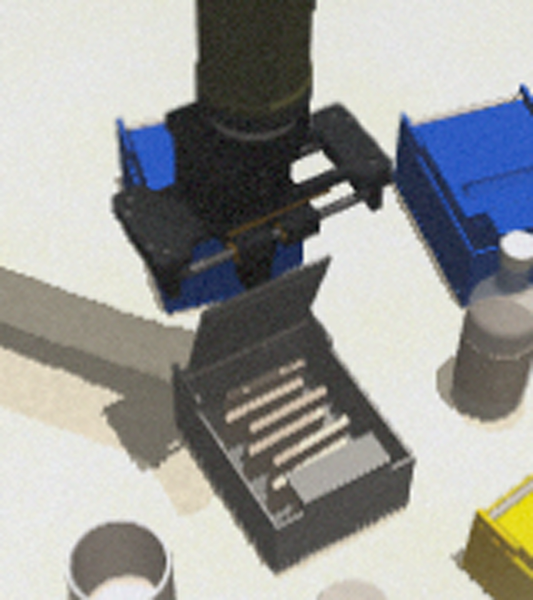

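The lid has leaned forward to roughly 60°, with its free edge from (200,320) to (330,260). The tip is behind it. Continuing the arc.

>>> {"api": "servo_tool", "payload": {"plan": [[0,[-0.9,0.1,0.6],[0,0,0]],[0,[-0.9,0.1,0.7],[0,0,0]],[0,[-0.6,0.1,0.8],[0,0,0]],[0,[-0.5,0,0.8],[0,0,0]],[0,[-0.4,0,0.9],[0,0,0]],[0,[-0.2,0,0.9],[0,0,0]]]}}

```text
time_s: 5.97
tool_pos: [0.5014, 0.1284, 0.1077]
tool_rot: [179.7, 1.2, 163.1]
force: [5.1, -1.1, 8.1]
grip_width: 0.0003
```

```bash
python3 g.py "[-1.5,0,8.5]"
```

```text
t 5.9667 caddy tcp cm [-0.11 -0.2  10.77] F caddy [5.2 0.4 8.1] rot [179.7   1.2 163.1] turn to down&yaw [ 0.3  1.2 -0.2] q [ 30.   8. -50. 107.   8.  67.  50.]
[-1.5,0,8.5] shift [1.44 0.18 2.24]
```

```bash
python3 -c "
from h import *
a=cam('scene')['image'][130:240,210:330]; b=cam('top')['image'][140:240,190:310]
f=lambda a:cv2.convertScaleAbs(cv2.resize(a,None,fx=3.3,fy=3.3,interpolation=cv2.INTER_CUBIC),alpha=1.8)
a,b=f(a),f(b); im=np.zeros((370,800,3),np.uint8); im[:a.shape[0],:a.shape[1]]=a; im[:b.shape[0],402:402+b.shape[1]]=b; cv2.imwrite('pics/s4.png',im)"; python3 g.py
```

```text
t 6.0667 caddy tcp cm [-0.29 -0.25 10.65] F caddy [1.5 0.3 2.6] rot [179.7   1.  163. ] turn to down&yaw [ 0.3  1.  -0.3] q [ 30.   8. -50. 107.   8.  67.  50.]
```

View pics/s4.png

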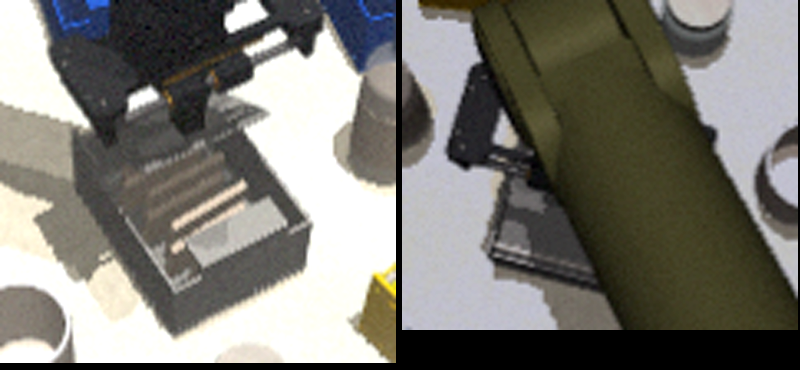

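The lid is now low, at roughly 15–20°, with its right free corner at (270,112) and the tip at (190,132). The +x force was unexpected, so I'll check whether the slide moved and which side of the ledge the tip is on.

```bash
cat > e.py <<'E'
from h import *
from g import C,O,p
import sys
s=cam("scene"); 
def edge(u,v,yc):
    d=C.inv().apply(ray(s,u,v)); c=C.inv().apply(s["C"]-O); P=c+d*(yc-c[1])/d[1]; return P
def w(P): return O+C.apply(np.array(P))
if __name__=="__main__":
    u,v=210+270/3.3-.4,130+112/3.3-.4; P=edge(u,v,.056); h=np.hypot(P[0]+.075,P[2]-.08)
    print("corner",P,"th",np.degrees(np.arctan2(P[2]-.08,P[0]+.075)),"r",h)
    f=lambda P:np.round((proj(s,[w(P)])[0]-[210,130])*3.3)
    print("tcp",f(p))
    for th in(10,15,20,25,30):
        a=np.radians(th); e=lambda r,y,n=.003:f([-.075+r*np.cos(a)-n*np.sin(a),y,.08+r*np.sin(a)+n*np.cos(a)])
        print(th,"R",e(.124,.056),"L",e(.124,-.056),"ledge",e(.092,-.045,.013),e(.092,.045,.013))
    print("lip corners",f([.077,.04,.092]),f([.055,-.04,.092]),"ear",f([-.039,-.064,.089]),f([.085,.065,.075]),f([.085,-.065,.075]))
E
python3 e.py
```

```text
t 6.0667 caddy tcp cm [-0.29 -0.25 10.65] F caddy [1.5 0.3 2.6] rot [179.7   1.  163. ] turn to down&yaw [ 0.3  1.  -0.3] q [ 30.   8. -50. 107.   8.  67.  50.]
corner [0.02471202 0.056      0.15567405] th 37.195811092638976 r 0.12517607180926368
tcp [184. 153.]
10 R [279. 168.] L [157. 228.] ledge [148. 188.] [246. 141.]
15 R [278. 158.] L [156. 218.] ledge [146. 180.] [244. 133.]
20 R [277. 148.] L [153. 207.] ledge [144. 171.] [242. 125.]
25 R [275. 137.] L [151. 196.] ledge [142. 162.] [240. 116.]
30 R [272. 125.] L [147. 184.] ledge [138. 153.] [237. 107.]
lip corners [282. 213.] [180. 235.] ear [ 96. 164.] [312. 219.] [172. 289.]
```

```bash
python3 - <<'E'
from e import *
s=cam("scene"); a=s['image'][140:205,225:310].copy()
a=cv2.convertScaleAbs(cv2.resize(a,None,fx=9,fy=9,interpolation=cv2.INTER_CUBIC),alpha=2.2,beta=15)
def m(P,c):
    q=(proj(s,[w(P)])[0]-[225,140]+.5)*9; cv2.circle(a,(int(q[0]),int(q[1])),4,c,-1)
m(p,(0,0,255)); m(p+[0,0,.02],(0,128,255))
for y in(.056,-.056):
  for x,z in((.0247,.1557),(-.075,.083)): m([x,y,z],(0,255,0))
cv2.imwrite('pics/s5.png',a)
E
```

```text
t 6.1167 caddy tcp cm [-0.41 -0.23 10.65] F caddy [ 1.7 -0.6  2.5] rot [179.8   0.9 163.1] turn to down&yaw [ 0.2  0.9 -0.2] q [ 30.   8. -50. 107.   7.  67.  50.]
```

View pics/s5.png

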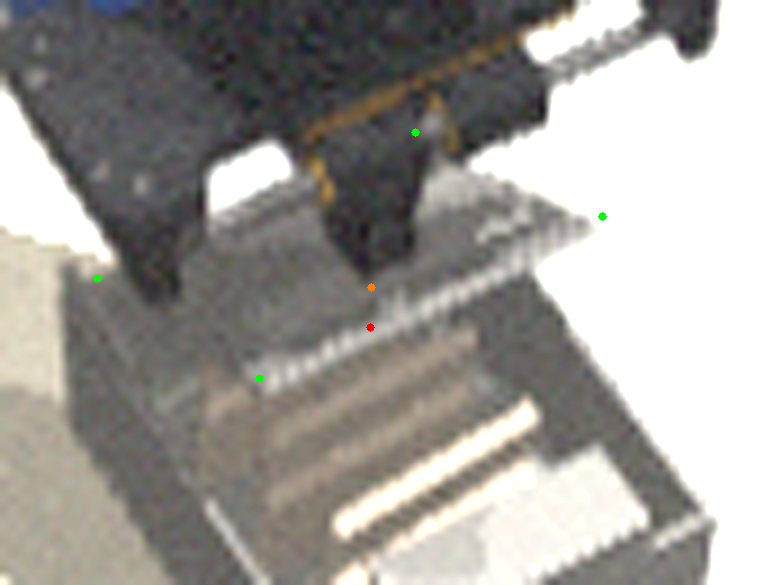

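```bash
python3 - <<'E'
from e import *
s=cam("scene")
for n,P,k,o in(("s2",[-.1329,.0103,.28],3.333,[180,60]),("s3",[-.0543,-.0038,.1471],3.333,[180,60])):
    print(n,(proj(s,[w(P)])[0]-o)*k)
    a=cv2.imread(f"pics/{n}.png")
for th in(40,50,60,70):
    a=np.radians(th); print(th,[((proj(s,[w([-.075+.124*np.cos(a)-.003*np.sin(a),y,.08+.124*np.sin(a)])])[0]-[180,60])*3.333).round() for y in(.056,-.056)])
E
```

```text
t 6.2167 caddy tcp cm [-0.51 -0.21 10.64] F caddy [ 2.1 -0.6  3.9] rot [179.8   0.9 163.1] turn to down&yaw [ 0.2  0.9 -0.2] q [ 29.   8. -50. 107.   7.  67.  50.]
s2 [215.96218288 121.80554338]
s3 [252.41253531 311.89882625]
40 [array([367., 336.]), array([240., 396.])]
50 [array([357., 310.]), array([229., 369.])]
60 [array([346., 283.]), array([217., 342.])]
70 [array([333., 258.]), array([204., 316.])]
```

```bash
python3 - <<'E'
import cv2,numpy as np
a=cv2.imread("pics/s2.png")[20:180,120:320]; a=cv2.resize(a,(500,400)); g=a.astype(int)
b=np.clip((g-120)*3,0,255).astype(np.uint8)
cv2.imwrite("pics/s6.png",np.hstack([a[:, 100:450],b[:,100:450]]))
E
```

```text
(no output)
```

View pics/s6.png

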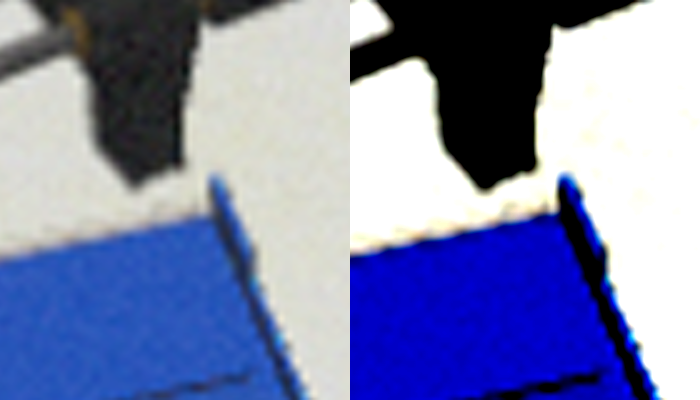

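```bash
python3 - <<'E'
from e import *
s=cam("scene");t=cam("top")
print("base origin px/800 scene",proj(s,[[0,0,0.0]])[0]*1.5625,"top",proj(t,[[0,0,0.]])[0]*1.5625)
o=env.get_obs(); P=o["tool_pos"]
print(o["tool_pos"],o["time_s"],o["force"])
# pixel effect of 1cm in caddy x, z at tip
print([(proj(s,[w(p+d)])[0]-proj(s,[w(p)])[0]) for d in(np.array([.01,0,0]),np.array([0,0,.01]))])
for dx,dz in ((0,0),(-.01,.027),(-.027,0),(0,.04)): print(dx,dz,((proj(s,[w(np.array([-.1329+dx,.0103,.28+dz]))])[0]-[180,60])*3.333))
E
```

```text
t 6.3167 caddy tcp cm [-0.51 -0.21 10.63] F caddy [ 4.1 -0.5  4.4] rot [179.8   0.9 163.2] turn to down&yaw [ 0.2  0.9 -0.1] q [ 29.   8. -50. 107.   7.  67.  50.]
base origin px/800 scene [192.34360203 205.51313507] top [457.86899498 577.11922342]
[0.49754388 0.12945952 0.10618606] 6.4667 [ 3.05754155 -1.33798593  3.9123791 ]
[array([1.93118382, 2.699647  ]), array([ 0.06415622, -2.19335217])]
0 0 [215.96218288 121.80554338]
-0.01 0.027 [208.56707966  86.96280315]
-0.027 0 [198.55691985  99.68646171]
0 0.04 [214.80820141  82.09629771]
```

The tip sits about 30 mm above the reported TCP, by the unoccluded view in s2/s6. In s5 it is on the ramp side, past the ledge crest, with the lid at about 37°. I'll lift, step back behind the ledge and come down again.

>>> {"api": "servo_tool", "payload": {"plan": [[0,[0,0,-1.2],[0,0,0]],[0,[0,0,-1.2],[0,0,0]],[0,[0.3,0,-1.2],[0,0,0]],[0,[1.2,0,0],[0,0,0]],[0,[1.2,0,0],[0,0,0]],[0,[1.2,0,0],[0,0,0]],[0,[0,0,0],[0,0,0]]]}}

```text
time_s: 7.05
tool_pos: [0.4496, 0.1447, 0.1446]
tool_rot: [179.9, -0.1, 163.4]
force: [0.0, 0.4, -0.6]
grip_width: 0.0003
```

```bash
python3 - <<'E'
import sys; sys.argv=["g","[-4,0,10.5]"]
from e import *
s=cam("scene"); a=s['image'][130:195,225:310].copy()
a=cv2.convertScaleAbs(cv2.resize(a,None,fx=7,fy=7,interpolation=cv2.INTER_CUBIC),alpha=2)
def m(P,c):
    q=(proj(s,[w(P)])[0]-[225,130]+.5)*7; cv2.circle(a,(int(q[0]),int(q[1])),4,c,-1)
m(p+[0,0,.03],(0,0,255))
cv2.imwrite('pics/s7.png',a)
E
```

```text
t 7.05 caddy tcp cm [-5.54 -0.13 14.46] F caddy [-0.1  0.4 -0.6] rot [ 1.799e+02 -1.000e-01  1.634e+02] turn to down&yaw [ 0.1 -0.1  0.1] q [ 31.  -0. -51. 109.  -0.  71.  53.]
[-4,0,10.5] shift [-1.55  0.12  3.96]
```

View pics/s7.png

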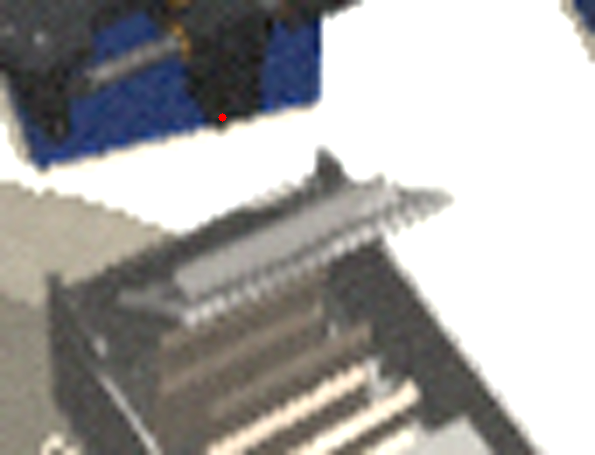

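The red mark (tip assumed 30 mm above TCP) falls on the real tip at (222,118). The lid stands free at about 40°, and its ledge (180–390, 180–285) is ahead of the tip, so the tip is on the hinge side. Coming down now.

>>> {"api": "servo_tool", "payload": {"plan": [[0,[-0.6,0.1,1.2],[0,0,0]],[0,[-0.6,0,1.2],[0,0,0]],[0,[-0.2,0,1.2],[0,0,0]],[0,[-0.2,0,1],[0,0,0]],[0,[-0.3,0,0.8],[0,0,0]],[0,[-0.2,0,0.8],[0,0,0]],[0,[-0.2,0,0.7],[0,0,0]]]}}

```text
time_s: 7.73
tool_pos: [0.4792, 0.1372, 0.0741]
tool_rot: [179.8, 0.2, 163.2]
force: [0.7, 0.2, 1.4]
grip_width: 0.0002
```

```bash
python3 g.py "[-2,0,5.6]"
```

```text
t 7.7333 caddy tcp cm [-2.49  0.01  7.41] F caddy [0.6 0.4 1.4] rot [179.8   0.2 163.2] turn to down&yaw [ 0.2  0.2 -0.1] q [ 29.   9. -51. 111.   8.  63.  48.]
[-2,0,5.6] shift [-0.48 -0.02  1.81]
```

Contact force is a light 1.4 N. Continuing to flat.

>>> {"api": "servo_tool", "payload": {"plan": [[0,[-0.1,0,0.6],[0,0,0]],[0,[-0.1,0,0.6],[0,0,0]],[0,[-0.1,0,0.5],[0,0,0]],[0,[0,0,0.3],[0,0,0]],[0,[0,0,0.2],[0,0,0]]]}}

```text
time_s: 8.15
tool_pos: [0.4845, 0.136, 0.0498]
tool_rot: [179.7, 0.3, 163.1]
force: [0.7, -0.6, 2.4]
grip_width: 0.0004
```

```bash
python3 - <<'E'
import sys; sys.argv=["g"]
from e import *
s=cam("scene"); a=s['image'][130:215,225:325].copy()
a=cv2.convertScaleAbs(cv2.resize(a,None,fx=6,fy=6,interpolation=cv2.INTER_CUBIC),alpha=2)
def m(P,c):
    q=(proj(s,[w(P)])[0]-[225,130]+.5)*6; cv2.circle(a,(int(q[0]),int(q[1])),3,c,-1)
m(p+[0,0,.03],(0,0,255)); m([.049,.056,.083],(0,255,0)); m([.049,-.056,.083],(0,255,0)); m([.017,-.045,.093],(255,255,0))
cv2.imwrite('pics/s8.png',a)
E
```

```text
t 8.15 caddy tcp cm [-1.94  0.04  4.98] F caddy [ 0.8 -0.4  2.4] rot [179.7   0.3 163.1] turn to down&yaw [ 0.3  0.3 -0.2] q [ 28.  12. -50. 112.  10.  61.  46.]
```

View pics/s8.png

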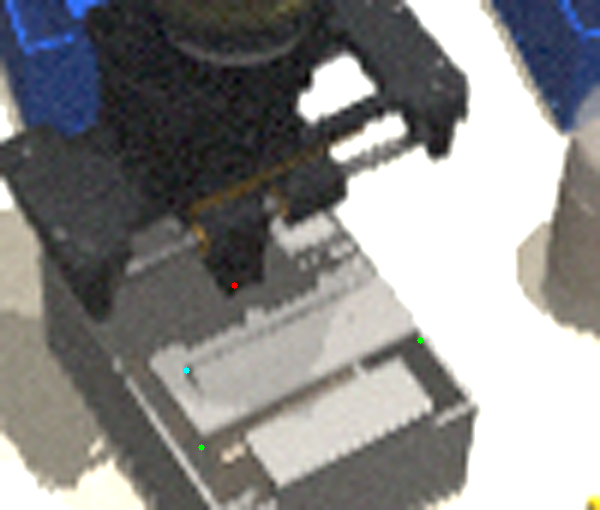

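Lid nearly flat: edge corners (205,432)/(425,328) are about 2 px raw above the flat prediction (~0.06 rad). The tip is at (235,287), on the hinge side of the ledge. I'll press a bit more, then feel for force.

>>> {"api": "servo_tool", "payload": {"plan": [[0,[0,0,0.3],[0,0,0]],[0,[0,0,0.3],[0,0,0]],[0,[0,0,0.3],[0,0,0]]]}}

```text
time_s: 8.5
tool_pos: [0.4849, 0.136, 0.0418]
tool_rot: [179.7, 0.4, 163.1]
force: [-2.6, -1.1, 16.7]
grip_width: 0.0004
```

```bash
python3 g.py
```

```text
t 8.5 caddy tcp cm [-1.91  0.05  4.18] F caddy [-2.2 -1.9 16.7] rot [179.7   0.4 163.1] turn to down&yaw [ 0.3  0.4 -0.2] q [ 28.  12. -50. 112.  11.  60.  46.]
```

>>> {"api": "servo_tool", "payload": {"plan": [[0,[-0.4,0,0.1],[0,0,0]],[0,[-0.4,0,0.1],[0,0,0]],[0,[-0.4,0,0.1],[0,0,0]],[0,[-0.4,0,0.1],[0,0,0]]]}}

```text
time_s: 8.83
tool_pos: [0.4973, 0.1322, 0.0421]
tool_rot: [-179.9, 0.1, 163.2]
force: [-4.7, -1.2, 12.9]
grip_width: 0.0005
```

```bash
python3 g.py
```

```text
t 8.8333 caddy tcp cm [-0.6   0.05  4.21] F caddy [-4.1 -2.4 12.9] rot [-1.799e+02  1.000e-01  1.632e+02] turn to down&yaw [-0.1  0.1 -0.1] q [ 27.  14. -50. 110.  13.  61.  45.]
```

>>> {"api": "servo_tool", "payload": {"plan": [[0,[-0.5,0,0.1],[0,0,0]],[0,[-0.5,0,0.1],[0,0,0]],[0,[-0.5,0,0.1],[0,0,0]],[0,[-0.5,0,0.1],[0,0,0]],[0,[-0.5,0,0.1],[0,0,0]]]}}

```text
time_s: 9.25
tool_pos: [0.5047, 0.13, 0.0408]
tool_rot: [-179.1, -1.6, 163.4]
force: [-14.8, -0.7, 22.9]
grip_width: 0.0001
```

```bash
python3 g.py
```

```text
t 9.25 caddy tcp cm [0.16 0.05 4.08] F caddy [-13.9  -4.9  22.9] rot [-179.1   -1.6  163.4] turn to down&yaw [-0.9 -1.6  0.2] q [ 26.  17. -49. 108.  14.  63.  45.]
```

>>> {"api": "servo_tool", "payload": {"plan": [[0,[-0.9,0,0],[0,0,0]],[0,[-0.9,0,0],[0,0,0]],[0,[-0.9,0,0],[0,0,0]]]}}

```text
time_s: 9.5
tool_pos: [0.5171, 0.1279, 0.0415]
tool_rot: [-178.6, -3.0, 163.8]
force: [-6.8, -0.0, 9.9]
grip_width: 0.0007
```

```bash
python3 - <<'E'
import sys; sys.argv=["g"]
from e import *
s=cam("scene"); a=s['image'][130:215,225:325].copy()
a=cv2.convertScaleAbs(cv2.resize(a,None,fx=6,fy=6,interpolation=cv2.INTER_CUBIC),alpha=2)
def m(P,c):
    q=(proj(s,[w(P)])[0]-[225,130]+.5)*6; cv2.circle(a,(int(q[0]),int(q[1])),3,c,-1)
m([.049,.056,.083],(0,255,0)); m([.049,-.056,.083],(0,255,0)); m([.069,-.056,.083],(255,255,0))
cv2.imwrite('pics/s9.png',a)
E
```

```text
t 9.5 caddy tcp cm [1.41 0.21 4.15] F caddy [-6.6 -2.   9.9] rot [-178.6   -3.   163.8] turn to down&yaw [-1.4 -3.   0.5] q [ 25.  20. -48. 105.  15.  66.  45.]
```

View pics/s9.png

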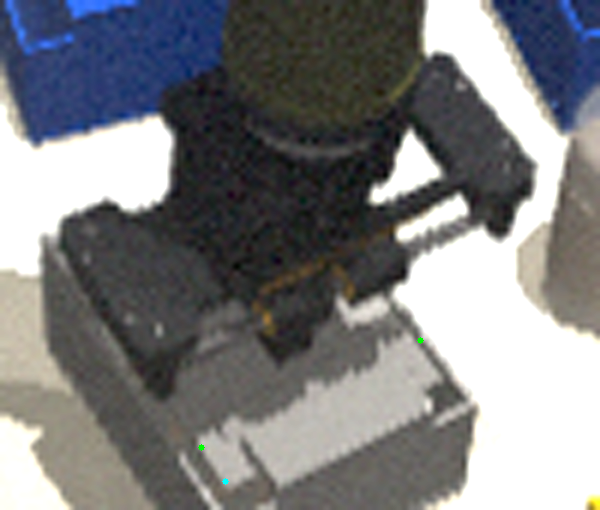

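The lid lies flat and its left edge has reached about (224,475), against the cyan mark (225,481) for 20 mm slide, so it is close to home. A few more pushes to the stop, correcting the tilt.

>>> {"api": "servo_tool", "payload": {"plan": [[0,[-0.8,0,0.1],[-0.5,-1,0]],[0,[-0.8,0,0.1],[-0.5,-1,0]],[0,[-0.8,0,0.1],[-0.4,-1,0]]]}}

```text
time_s: 9.85
tool_pos: [0.5293, 0.1273, 0.0389]
tool_rot: [-179.8, -1.2, 164.1]
force: [-14.9, 0.6, 20.6]
grip_width: 0.0004
```

```bash
python3 g.py
```

```text
t 9.85 caddy tcp cm [2.6  0.5  3.89] F caddy [-14.5  -3.7  20.6] rot [-179.8   -1.2  164.1] turn to down&yaw [-0.2 -1.2  0.8] q [ 25.  20. -48. 105.  16.  63.  46.]
```

>>> {"api": "servo_tool", "payload": {"plan": [[0,[-0.9,0,0],[0,-0.5,0]],[0,[-0.9,0,0],[0,-0.5,0]],[0,[-0.9,0,0],[0,0,0]]]}}

```text
time_s: 10.1
tool_pos: [0.5296, 0.1272, 0.0383]
tool_rot: [-178.9, -2.8, 164.5]
force: [-20.1, 1.6, 19.8]
grip_width: 0.0004
```

```bash
python3 g.py
```

```text
t 10.1 caddy tcp cm [2.63 0.5  3.83] F caddy [-19.7  -4.2  19.8] rot [-178.9   -2.8  164.5] turn to down&yaw [-1.1 -2.7  1.2] q [ 24.  21. -47. 104.  16.  65.  46.]
```

It stalls at x 2.63 cm with 20 N, which matches the stop (predicted about 2.7). Lifting off.

>>> {"api": "servo_tool", "payload": {"plan": [[0,[0,0,-0.3],[0,0,0]],[0,[0.1,0,-0.6],[0,0,0]],[0,[0.2,0,-1],[0,0,0]],[0,[0.3,0,-2],[0,0,0]],[0,[0,0,-3],[0,0,0]],[0,[0,0,-3],[0,0,0]],[0,[0,0,-3],[0,0,0]],[0,[0,0,-3],[0,0,0]],[0,[2,0,-2],[0,0,0]],[0,[2,0,0],[0,0,0]],[0,[2,0,0],[0,0,0]],[0,[0,0,0],[0,0,0]],[0,[0,0,0],[0,0,0]]]}}

```text
time_s: 11.18
tool_pos: [0.4668, 0.1498, 0.23]
tool_rot: [-178.8, -3.5, 164.7]
force: [-0.1, -0.3, 0.0]
grip_width: 0.0003
```

```bash
python3 - <<'E'
import sys; sys.argv=["g"]
from e import *
s=cam("scene"); a=s['image'][130:215,225:325].copy(); b=cv2.resize(s['image'],(800,600))
a=cv2.convertScaleAbs(cv2.resize(a,None,fx=6,fy=6,interpolation=cv2.INTER_CUBIC),alpha=2)
im=np.zeros((510,800,3),np.uint8); im[:,:600]=a; im[:300,600:]=cv2.convertScaleAbs(b[180:480,280:480],alpha=1.6)
cv2.imwrite('pics/s10.png',im)
E
```

```text
t 11.1833 caddy tcp cm [-4.04  0.86 23.  ] F caddy [ 0.  -0.3  0. ] rot [-178.8   -3.5  164.7] turn to down&yaw [-1.2 -3.4  1.5] q [ 30.   4. -52.  96.   2.  85.  53.]
```

View pics/s10.png

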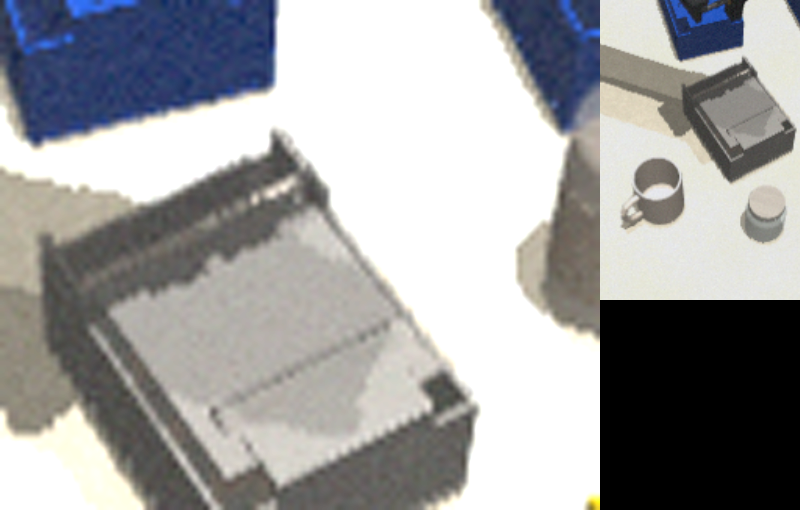

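The lid is flat and stays down after release. The ledge's left end at (212,412) matches about 20 mm of slide (predicted (209,402)), and the free edge is under the lip. The mug, jar and bottle are in place.

```bash
python3 -c "
from cell import env
o=env.get_obs(); print(o['force'],abs(o['joint_velocities']).max()); print(env.sign_off())"
```

```text
[ 0.12265528 -0.31510782 -1.13785799] 1.4817220564526963
the job is handed in; nothing more can be done
None
```

The grey caddy is shut and the job is handed in at about 11 s. I pushed the lid over with the shut fingertips. I then kept it pressed down and pushed the hinge side of its ledge until it stalled at about 20 N, before lifting clear.

- **Lid:** the last picture shows it flat after release, with its free edge under the lip. The ledge is where about 20 mm of slide puts it, to within about 2 pixels.
- **Surroundings:** the mug, jar and bottle look unmoved by eye; I did not measure them again. The wrist force reads about 1 N at most, with the gripper well above everything.

**What disagreed:** in the pictures the fingertips sat about 30 mm above the reported TCP. Because of that, on the first push the tip slid over the ledge onto its ramp side, with the lid still at about 37°. I lifted off and redid it from the hinge side, correcting for the 30 mm. I did not find out why the offset exists.

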